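Clamp the camera stick and draw it out to full height

TASK

Get the telescopic camera stick ready for filming at the worktop: first swing the clamp lever of the wooden socket block fully shut over the flange of the stick's foot. Then take the stick's head between the fingers so that they squeeze its button right in, and with the button kept in pull the mast straight up, past the first stop, to the second stop at full height. Finish holding it there, button still squeezed and the foot still seated in the block; do not move the mug, glass cup or shot glass nearby.

Things in the scene. Friction and masses are not known exactly. Their poses are not given: they have to be found in the camera images.
- socket_block: Pale wooden block fixed to the worktop, level, 150 (x) x 90 (y) x 30 mm high. Origin: on the worktop under the centre of the round socket hole (33 mm wide, 24 mm deep); the block reaches from x = -57 to +93 mm of it and 45 mm to either side. The lever's upright hinge pin stands at x = +50 mm, y = 0.
- clamp_lever (a joint): Steel forked lever turning level about the upright pin; 0 rad = fully shut (end stop: it points to the block's -x, its fork round the tube, over the flange, holding it down); grows as it opens towards the block's +y, up to 1.25. Stays where it is left; takes about 0.5 N at the knob. Its bar lies 37 to 47 mm above the worktop.
- lever_knob (a point): Upright round black knob at the lever's free end, 160 mm from the hinge pin; 15 mm thick (17 mm at the top rim), rising to 95 mm above the worktop. This point lies on its axis 75 mm above the worktop. With the lever shut the knob stands 110 mm from the stick's axis.
- stick: Telescopic stick, loose, 0.22 kg, upright in the hole. Origin: centre of its underside, 7 mm above the worktop; z up; y to the button side. Foot 30 wide, 23 long, turns freely in the hole; black flange 52 wide, 6 thick, rests on the block (1.5 mm play under the shut lever); tube 23 wide, collar 28 wide, top 117 above the origin. Unclamped, a pull may lift the whole stick out.
- mast (a joint): How far the mast is drawn out: 0 = fully in (start), first stop 0.040 m, second stop 0.080 m, the end of travel. With the button out it is locked at 0 (about 1 mm of play), and catches at the first stop unless the button is in while passing it. A spring draws it back with 7 to 9 N, so it slips back (at least to near the first stop) if let go.
- head_grip (a point): Centre of the black box-shaped head on top of the mast, 28 (stick x) x 24 (stick y) x 36 mm high, 146 mm above the stick's origin with the mast in (so 153 mm above the worktop), 226 mm with the mast fully out. Axes as the stick's. A 10 mm tall rubber disc and camera screw stand on its top.
- release_button (a joint): Travel of the round grey button in the head's +y side: 0 = out, 0.006 m = fully in; above 0.0045 the mast is free. Its spring takes 2.4 N to start and 7 N fully in, and pushes it out again. Squeezing the head along stick y between the button and the opposite face presses it.
- button_face (a point): Centre of the button's face, 18 mm across, standing 7 mm out of the head (19 mm from the mast's axis along stick +y); 31 mm over button and head together, 25 mm when pressed. Same height as the head's centre.
- mug_teal: Bystander: mug with a handle, 68x99x73 mm, origin under its middle. Leave it alone.
- glass_cup_1: Bystander: small clear glass cup with a handle, 45x77x51 mm, origin under its middle. Leave it alone.
- shot_amber_1: Bystander: shot glass, 39x39x52 mm, origin under its middle. Leave it alone.
Things that resemble listed ones, but are neither listed nor needed, are in the scene too. Of the things that look like the socket_block, the larger one is meant.

How it is judged:
By the outcome, as a careful person would: the job done as asked, in the order asked, and still so for the second after the job is handed in, while the arm keeps its last pose, push and grip.
It also fails if it takes over 40 s, if anything falls off the work surface, if the arm or the gripper's body presses on something with over 40 N, if the wrist force passes 120 N, or if a joint passes its speed limit or range.

ROBOT

A 6-joint arm with a two-finger parallel gripper is mounted at the origin on a cart in front of the work surface, level with it; the furniture and walls round the work are solid. World frame = base frame: x ahead of the robot, y to its left, z up, the work surface at z = 0. Lengths are in mm, angles in rad, forces in N, time in s.
With the tool pointing down it reaches from about 250 to 775 mm from the base axis. Payload 4 kg.
Tool frame: the origin (TCP) lies at the very end of the fingers, on their centre line; the grasp point (between the pads) lies 19 mm behind it (bot.pinch_z is the distance from the TCP to the grasp point, in mm); z points along the fingers, y is the line along which they close (so a half turn about z gives the same grasp; the last joint's range is limited). The gripper opens to 94 mm and grips with 3 to 60 N. Pads are 16 mm wide; open, the fingers measure 119 mm over their backs; the gripper's body (75 mm by 177 mm) begins 78 mm behind the grasp point.
Start: joints at [-1.288, 0.087, 1.371, -0, 1.684, -0.103], TCP at [206.964, -509.594, 205.506] pointing down, gripper open.
Joint ranges: [-3.1, 3.1], [-0.76, 2.03], [0.27, 2.55], [-1.08, 4.22], [0.17, 2.65], [-2.57, 2.57]. Speed limits (rad/s): [2.79, 2.79, 3.14, 3.14, 3.14, 3.14].

INTERFACE

Orientations are given as [roll, pitch, yaw] about the fixed x, y, z axes, in that order (R = Rz(yaw) Ry(pitch) Rx(roll)).
In Python, from workcell import monitor, camera, calibration, job, bot gives the robot as it stands.
- The arm moves only by the tool move_arm, never from a script. Its argument "plan" is a list of rows, each a list of 4 numbers: the shift along the tool's x, y, z in m, then the turn about the tool's z in degrees. In form: [[dx, dy, dz, turn], ...]. A call has 1 to 5 rows; each row is the pose to reach, as a shift and turn from the pose commanded when the call began, along the tool's axes at that moment; what a row does not reach only later rows make up. A row lasts 1/8 s, in which the tool goes at most 62.5 mm and 10.7 degrees, less where a joint would pass 70% of its speed; a pose out of reach is approached as far as the arm can. A call with a gripper value outside its range is refused whole. "gripper" is the gripper's target within -1 to 1 (fully open at 1, half-way at 0, shut at -1), set as the call begins (left out, the last holds). The fingers move at their own pace and stop on an object; "newtons" is the grip in N (left out, the last holds). Time passes only in rows, so rows that repeat a pose let the fingers close. It gives the time, the measured TCP pose, the force, the opening and the grip force at its end, in the units of the state.
- monitor.observe(): the state, without advancing time (a new reading comes with each control period).
- camera(name): name is "side" or "top"; returns the picture (480x640x3 uint8, blue, green, red); there is no depth.
- calibration(name): a dict with "fx", "fy", "cx", "cy" (pixels), "rvec" (rotation vector, rad) and "tvec" (3), from world to camera coordinates, as OpenCV has them. Camera axes: x right, y down, z forward; pixel columns grow to the right and rows downward; lengths in mm; the calibration is good to about 2 mm. A picture is of the moment at which its call begins. calibration takes no time and is no camera call.
- job.close_job(): hands the job in; it is judged then, once.
The state is a dict: "t": time; "q": joint angles; "qvel": joint speeds; "tau": joint torques, N m; "tcp_pos": TCP position; "tool_rot": TCP orientation; "force": force on the tool from outside, world axes, zero at the start; "torque": the same for the moment, N m; "gripper_width": finger opening in mm; "gripper_force": force on a finger pad.
Only numpy, scipy, OpenCV 4.12 (cv2) and the standard library are available. Lean on these libraries where they do the work, as an engineer would, in place of code of your own. Each camera call takes 0.05 s, during which the arm holds its last target. There are 200 camera calls.

## Working session

There is one attempt and no reset: what is moved stays moved. The work goes in short steps, Python scripts to look and compute and a tool call to move; the robot and the scene stay as the last step left them, time stands still between calls to the robot, and variables do not carry over. Pictures are saved under pics/ and viewed, at most 10 in all, crops included, and the job is handed in when it is done.

Besides the shell and the picture viewer there is one more tool, called as a command line: name --pt "numbers of a row" for each row, then --argument value for the rest. move_arm: Moves the arm, as the interface text tells. Its arguments: {"type":"object","properties":{"plan":{"type":"array"},"gripper":{"type":"number"},"newtons":{"type":"number"}},"required":["plan"]}

```bash
mkdir -p pics; python3 - <<'E'
from workcell import monitor,camera,calibration,bot
import cv2
for n in("top","side"):
    cv2.imwrite(f"pics/{n}0.png",camera(n)); print(n,calibration(n))
s=monitor.observe();print(s['t'],s['tcp_pos'],s['tool_rot'],s['gripper_width'],s['force'],bot.pinch_z)
E
```

```text
top {'fx': 561.3708486010287, 'fy': 561.3708486010287, 'cx': 318.11075195267125, 'cy': 243.7149451912595, 'rvec': array([ 2.06300544, -2.16140495,  0.23388838]), 'tvec': array([  22.1532607 ,  585.83467015, 1145.41683309])}
side {'fx': 498.0486624099952, 'fy': 498.0486624099952, 'cx': 327.29593472314923, 'cy': 241.96058992818612, 'rvec': array([ 0.51148986, -2.36234288,  1.57000241]), 'tvec': array([525.7062552 , 203.48907049, 739.42240001])}
0.1 [ 206.81271552 -509.11039946  204.45246277] [-3.13968542e+00 -1.82168522e-04  3.85784169e-01] 93.73752887244041 [ 0.03687035  0.23993017 -1.03156033] 18.8
```

View pics/top0.png

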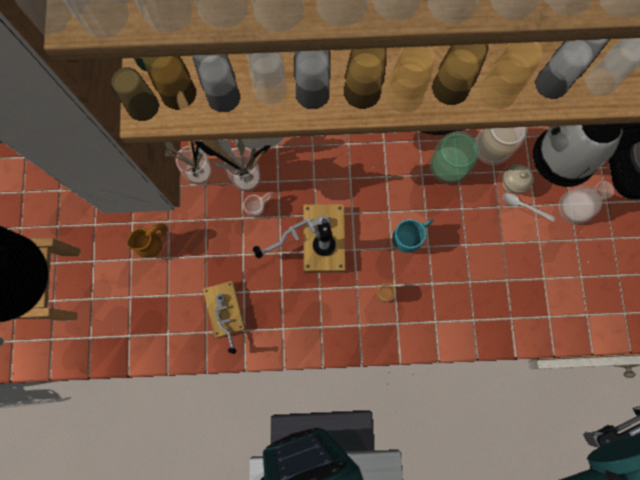

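View pics/side0.png

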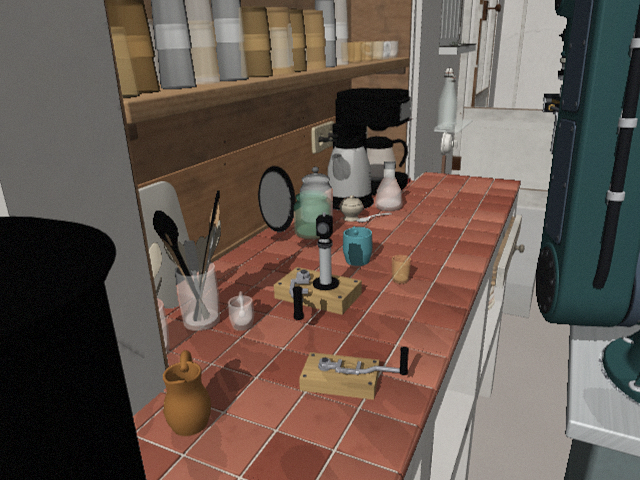

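The main block is at top-view px (324,238) with the stick head at about (324,230). The lever knob is at (258,252), out to the left. The mug is at (410,236), the shot glass at (387,293) and the glass cup at (254,204). I'll zoom in on both views.

```bash
python3 - <<'E'
import cv2,numpy as np
a=cv2.imread('pics/top0.png')[190:290,240:365];b=cv2.imread('pics/side0.png')[205:325,265:370]
a=cv2.resize(a,(500,400),interpolation=cv2.INTER_CUBIC)
b=cv2.resize(b,None,fx=5,fy=5,interpolation=cv2.INTER_CUBIC)
cv2.imwrite('pics/topc.png',cv2.resize(a,(750,600),interpolation=cv2.INTER_CUBIC));cv2.imwrite('pics/sidec.png',b)
E
```

```text
(no output)
```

View pics/topc.png

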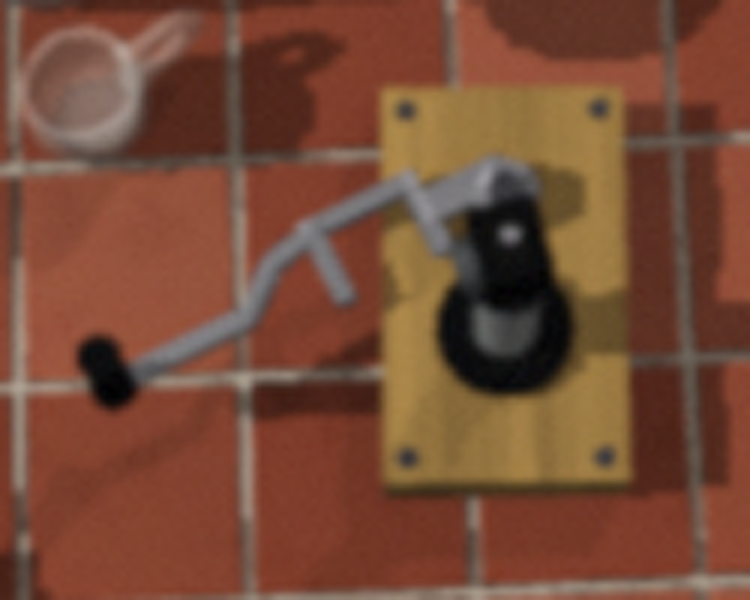

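View pics/sidec.png

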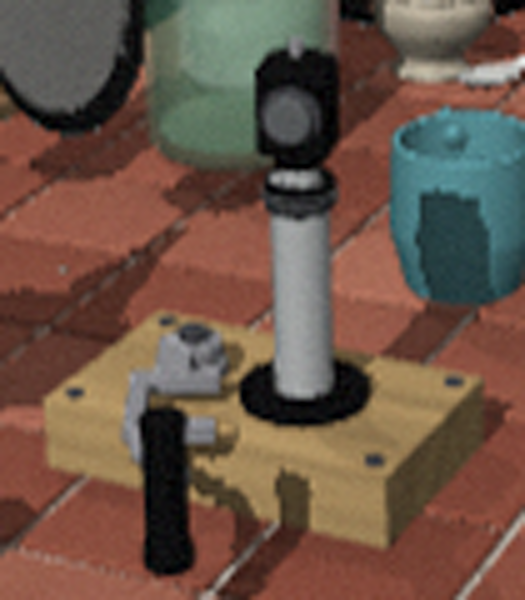

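Top crop: pin (505,182), flange centre (506,330), knob top (100,355), screws at (405,110), (599,108), (407,457) and (605,457). Side crop: the button disc at (290,115) faces the side camera, and the knob top is at (164,415).

```bash
cat >h.py <<'E'
import cv2,numpy as np
from workcell import calibration
def ray(n,uv):
    c=calibration(n);R=cv2.Rodrigues(c['rvec'])[0]
    return -R.T@c['tvec'],R.T@np.array([(uv[0]-c['cx'])/c['fx'],(uv[1]-c['cy'])/c['fy'],1])
def atz(n,uv,z):
    o,d=ray(n,uv);return (o+d*(z-o[2])/d[2])
def tri(u,v):
    o1,d1=ray('top',u);o2,d2=ray('side',v)
    A=np.c_[d1,-d2];t=np.linalg.lstsq(A,o2-o1,rcond=None)[0]
    p,q=o1+d1*t[0],o2+d2*t[1];return (p+q)/2,np.linalg.norm(p-q)
def proj(n,p):
    c=calibration(n);K=np.array([[c['fx'],0,c['cx']],[0,c['fy'],c['cy']],[0,0,1]])
    return cv2.projectPoints(np.float64([p]),c['rvec'],c['tvec'],K,None)[0].ravel()
T=lambda x,y:(240+x/6-.4,190+y/6-.4)
S=lambda x,y:(265+x/5-.4,205+y/5-.4)
E
python3 - <<'E'
from h import *
np.set_printoptions(precision=1,suppress=True)
sc=[atz('top',T(*p),30) for p in[(405,110),(599,108),(407,457),(605,457)]]
print('screws',np.array(sc),np.mean(sc,0))
ss=[atz('side',S(*p),30) for p in[(167,321),(75,393),(373,460),(453,382)]]
print('side screws',np.array(ss),np.mean(ss,0))
print('flange',atz('top',T(506,330),36),atz('side',S(304,392),36))
print('pin',tri(T(505,180),S(195,330)))
print('knobtop',atz('top',T(100,355),95),atz('side',S(164,415),95),tri(T(100,355),S(164,415)))
print('screw',tri(T(510,232),S(295,45)))
print('button',tri(T(468,265),S(290,115)),atz('side',S(290,115),153))
for n,ps in(('mug',[(410,236)]),('shot',[(387,293)]),('cup',[(252,204)])):print(n,atz('top',ps[0],50))
print('rim shelf',atz('top',(324,133),300))
for n in('top','side'):print(n,ray(n,(320,240))[0])
E
```

```text
screws [[676.4  15.2  30. ]
 [673.8 -57.2  30. ]
 [544.9  20.1  30. ]
 [541.6 -52.1  30. ]] [609.2 -18.5  30. ]
side screws [[675.7 -57.8  30. ]
 [678.1  14.6  30. ]
 [547.2  18.4  30. ]
 [543.9 -52.6  30. ]] [611.2 -19.3  30. ]
flange [589.4 -18.2  36. ] [589.7 -11.1  36. ]
pin (array([642.4, -20.4,  48.9]), np.float64(0.7467540512255768))
knobtop [574.4 124.8  95. ] [575.1 125.2  95. ] (array([574.8, 124.9,  94.9]), np.float64(0.7906309989734039))
screw (array([592.5, -17.6, 176.5]), np.float64(1.106830328524386))
button (array([587.8,  -3.5, 154.3]), np.float64(2.1424019462488326)) [590.5  -6.7 153. ]
mug [ 596.9 -206.4   50. ]
shot [ 474.6 -147.2   50. ]
cup [685.3 136.3  50. ]
rim shelf [737.7 -22.1 300. ]
top [ 331.7   10.4 1243.2]
side [209.3 767.2 481.7]
```

```bash
python3 - <<'E'
from h import *
A=np.array([592.3,-18.1,0]);out=[]
for n,off in(('top',(300,200)),('side',(305,208))):
    im=cv2.imread(f'pics/{n}0.png')[off[1]:off[1]+60,off[0]:off[0]+48]
    for psi in(5,15,25):
        b=cv2.resize(im,None,fx=5,fy=5,interpolation=cv2.INTER_CUBIC)
        r=np.radians(psi);R=np.array([[np.cos(r),-np.sin(r),0],[np.sin(r),np.cos(r),0],[0,0,1]])
        P=lambda x,y,z:tuple(int(v) for v in ((proj(n,A+R@[x,y,0]+[0,0,z])-off+.5)*5))
        c=[(-14,-12),(14,-12),(14,12),(-14,12)]
        for i in range(4):
            for z in(135,171):cv2.line(b,P(*c[i],z),P(*c[(i+1)%4],z),(0,255,0),1)
            cv2.line(b,P(*c[i],135),P(*c[i],171),(0,255,0),1)
        t=np.linspace(0,6.3,30);cv2.polylines(b,[np.array([P(9*np.cos(a),19,153+9*np.sin(a)) for a in t])],1,(0,0,255),1)
        out.append(b)
cv2.imwrite('pics/ov.png',np.vstack([np.hstack(out[:3]),np.hstack(out[3:])]))
E
```

```text
(no output)
```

View pics/ov.png

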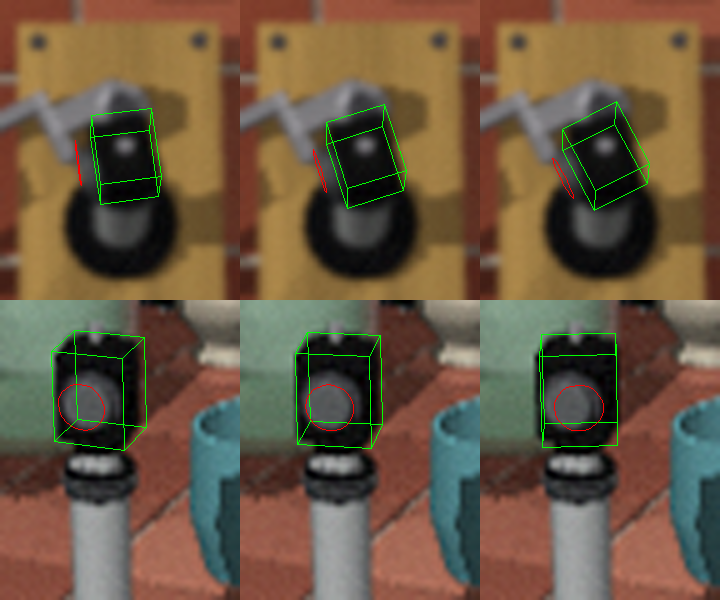

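move_arm --pt "0.048 -0.037 0 -10" --pt "0.096 -0.074 0 -20" --pt "0.144 -0.111 0 -30" --pt "0.192 -0.148 0 -40" --pt "0.24 -0.185 0 -50" --gripper -0.3

```text
t: 0.72
tcp_pos: [360.2, -246.0, 205.1]
tool_rot: [-3.141, -0.0, 1.264]
force: [0.8, 0.2, 0.1]
gripper_width: 47.7
gripper_force: 0.0
```

Psi of about 13-15° fits both views: the box outline matches in the top view, and the button ring is on the disc in the side view.

move_arm --pt "0.058 0.0125 0 -10" --pt "0.116 0.025 0 -20" --pt "0.174 0.0375 0 -30" --pt "0.232 0.05 0 -40" --pt "0.29 0.0625 0 -43"

```text
t: 1.35
tcp_pos: [508.7, 10.8, 205.1]
tool_rot: [-3.141, 0.0, 2.012]
force: [-0.0, -0.4, 1.1]
gripper_width: 32.9
gripper_force: 0.0
```

move_arm --pt "0.0256 0.0365 0 0" --pt "0.0512 0.073 0 0" --pt "0.0768 0.1096 0 0" --pt "0.0768 0.1096 0.045 0" --pt "0.0768 0.1096 0.09 0"

```text
t: 1.98
tcp_pos: [575.2, 125.7, 114.1]
tool_rot: [3.141, 0.0, 2.01]
force: [0.2, -0.1, 0.2]
gripper_width: 32.8
gripper_force: 0.0
```

```bash
python3 - <<'E'
from h import *
from workcell import camera,monitor
s=monitor.observe();print(s['tcp_pos'],s['tool_rot'])
a=camera('top')[170:290,230:370];b=camera('side')[170:330,250:370]
cv2.imwrite('pics/c1.png',np.hstack([cv2.resize(a,(560,480)),cv2.resize(b,(240,480) if 0 else (360,480))[:,60:300]]))
E
```

```text
[575.24907275 125.74564985 114.14427722] [3.14112946e+00 3.48710731e-04 2.01033869e+00]
```

View pics/c1.png

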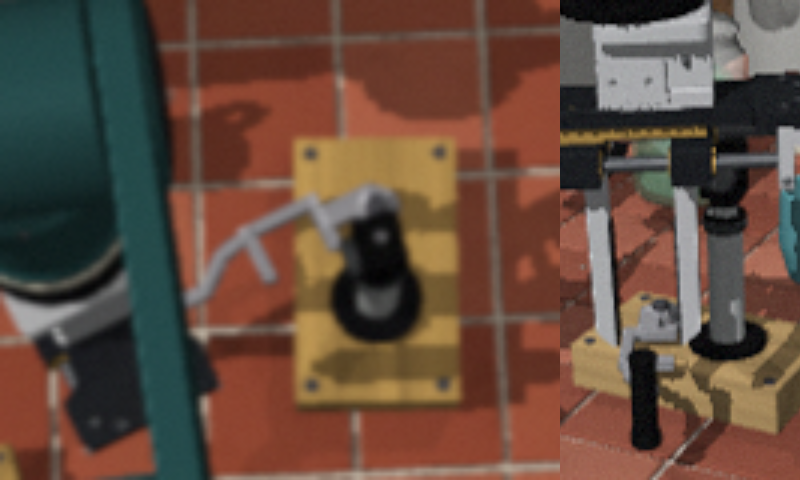

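The fingers straddle the knob: side view shows one on each side, knob top at about (643,355) in the composite. I'll lower and sweep.

move_arm --pt "0 0 0.027 0" --pt "0 0 0.054 0" --pt "0 0 0.054 0"

```text
t: 2.45
tcp_pos: [573.9, 124.6, 60.6]
tool_rot: [-3.138, -0.001, 2.009]
force: [-0.1, 0.6, 0.5]
gripper_width: 32.7
gripper_force: 0.0
```

move_arm --pt "-0.0016 -0.0223 0 -8" --pt "-0.0062 -0.0441 0 -16" --pt "-0.0138 -0.0651 0 -24" --pt "-0.0243 -0.0848 0 -32" --pt "-0.0374 -0.1028 0 -40"

```text
t: 3.08
tcp_pos: [498.9, 47.2, 64.6]
tool_rot: [3.139, 0.004, 2.712]
force: [0.3, -0.2, -0.8]
gripper_width: 33.1
gripper_force: 0.3
```

move_arm --pt "-0.0016 -0.0223 0 -8" --pt "-0.0062 -0.0441 0 -16" --pt "-0.0117 -0.0599 0 -21" --pt "-0.015 -0.0676 0 -23" --pt "-0.0155 -0.07 0 -23"

```text
t: 3.7
tcp_pos: [483.9, -23.1, 64.1]
tool_rot: [-3.142, 0.004, 3.107]
force: [0.2, 2.2, 2.0]
gripper_width: 32.7
gripper_force: 0.9
```

move_arm --pt "0 0 0 0" --pt "0 0 0 0"

```text
t: 3.95
tcp_pos: [482.6, -22.4, 62.0]
tool_rot: [-3.141, 0.001, 3.109]
force: [0.3, -0.1, 0.4]
gripper_width: 32.6
gripper_force: 0.0
```

move_arm --pt "0 -0.002 0 0" --pt "0 -0.004 0 0" --pt "0 -0.004 0 0"

```text
t: 4.32
tcp_pos: [482.5, -23.4, 61.7]
tool_rot: [3.135, 0.0, 3.109]
force: [-0.6, 8.7, 2.2]
gripper_width: 33.0
gripper_force: 4.3
```

move_arm --pt "0 0.008 0 0" --pt "0 0.008 -0.05 0" --pt "0 0.008 -0.1 0" --pt "0 0.008 -0.15 0" --pt "0 0.008 -0.15 0" --gripper 0.7

```text
t: 4.95
tcp_pos: [484.9, -19.2, 216.6]
tool_rot: [-3.139, 0.01, 3.108]
force: [0.1, 0.0, -0.4]
gripper_width: 78.4
gripper_force: 0.0
```

```bash
python3 - <<'E'
from h import *
from workcell import camera,monitor
np.set_printoptions(precision=1,suppress=True)
s=monitor.observe();print(s['tcp_pos'],s['tool_rot'],s['gripper_width'])
yaw=s['tool_rot'][2];d=np.array([592.5,-17.9])-s['tcp_pos'][:2]
print(d@[np.cos(yaw),np.sin(yaw)],d@[np.sin(yaw),-np.cos(yaw)])
a=camera('top')[170:290,250:370];b=camera('side')[190:350,250:370]
cv2.imwrite('pics/c2.png',np.hstack([cv2.resize(a,(440,440)),cv2.resize(b,(330,440))]))
E
```

```text
[484.9 -19.2 216.6] [-3.1  0.   3.1] 78.3857476233359
-107.49113051781427 4.872672622376264
```

View pics/c2.png

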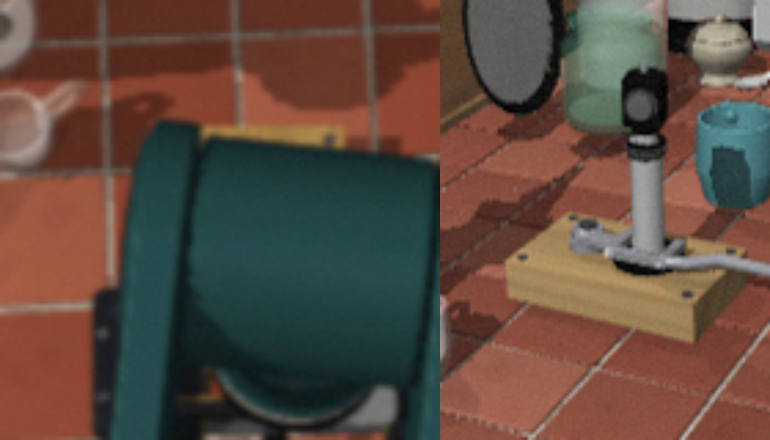

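The side view shows the lever shut, with its fork round the tube at about (640,258). The head still stands with its button facing the camera at (640,105). Next I move over the head.

move_arm --pt "-0.036 0.0017 0 -8" --pt "-0.072 0.0034 0 -16" --pt "-0.108 0.005 0 -16" --pt "-0.108 0.005 0 -16" --pt "-0.108 0.005 0 -16"

```text
t: 5.68
tcp_pos: [589.3, -17.1, 209.4]
tool_rot: [3.14, -0.004, -2.895]
force: [0.6, 0.3, -0.5]
gripper_width: 80.1
gripper_force: 0.0
```

```bash
python3 - <<'E'
from h import *
from workcell import camera,monitor
np.set_printoptions(precision=3,suppress=True)
s=monitor.observe();print(s['tcp_pos'],s['tool_rot'],s['gripper_width'])
yaw=s['tool_rot'][2];d=np.array([592.5,-17.9])-s['tcp_pos'][:2]
print(d@[np.cos(yaw),np.sin(yaw)],d@[np.sin(yaw),-np.cos(yaw)])
b=camera('side')[140:320,240:400]
cv2.imwrite('pics/c3.png',cv2.resize(b,None,fx=3,fy=3,interpolation=cv2.INTER_CUBIC))
E
```

```text
[589.289 -17.088 209.413] [ 3.14  -0.004 -2.895] 80.06996261421243
-2.916469076775314 -1.5702903824190693
```

View pics/c3.png

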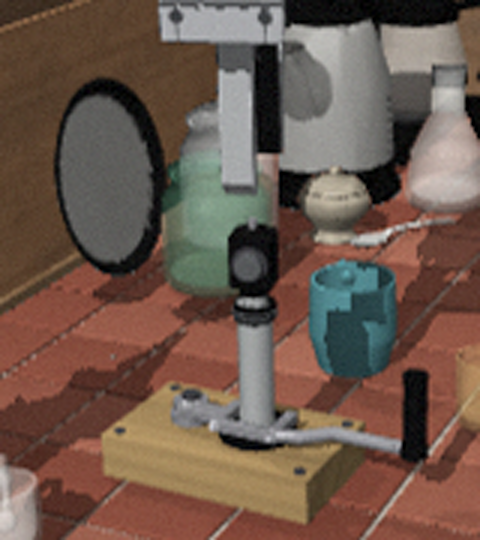

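The open fingers stand above the head: near finger tip at (240,190), button at (248,265). I'll lower and squeeze.

move_arm --pt "-0.0025 -0.0015 0 0" --pt "-0.0025 -0.0015 0.03 0" --pt "-0.0025 -0.0015 0.055 0" --pt "-0.0025 -0.0015 0.0752 0" --pt "-0.0025 -0.0015 0.0752 0"

```text
t: 6.35
tcp_pos: [591.7, -17.9, 134.6]
tool_rot: [3.14, -0.003, -2.896]
force: [1.0, -0.4, 0.8]
gripper_width: 80.0
gripper_force: 0.0
```

move_arm --pt "0 0 0 0" --pt "0 0 0 0" --pt "0 0 0 0" --pt "0 0 0 0" --pt "0 0 0 0" --gripper -1 --newtons 35

```text
t: 6.98
tcp_pos: [593.4, -17.9, 136.4]
tool_rot: [3.141, 0.0, -2.895]
force: [0.8, 0.6, 0.3]
gripper_width: 33.2
gripper_force: 0.2
```

move_arm --pt "0 0 0 0" --pt "0 0 0 0" --pt "0 0 0 0" --pt "0 0 0 0" --pt "0 0 0 0"

```text
t: 7.6
tcp_pos: [593.4, -18.1, 136.2]
tool_rot: [-3.141, -0.0, -2.895]
force: [-0.6, 0.1, -0.8]
gripper_width: 23.8
gripper_force: 35.0
```

Width of about 24 mm means the button is fully in. Now the pull.

move_arm --pt "0 0 -0.004 0" --pt "0 0 -0.01 0" --pt "0 0 -0.016 0" --pt "0 0 -0.022 0" --pt "0 0 -0.028 0" --newtons 45

```text
t: 8.22
tcp_pos: [592.7, -17.8, 164.1]
tool_rot: [3.141, -0.002, -2.895]
force: [-0.2, -0.0, -9.0]
gripper_width: 23.4
gripper_force: 45.0
```

move_arm --pt "0 0 -0.006 0" --pt "0 0 -0.013 0" --pt "0 0 -0.021 0" --pt "0 0 -0.028 0" --pt "0 0 -0.034 0"

```text
t: 8.85
tcp_pos: [592.9, -17.8, 198.5]
tool_rot: [3.141, -0.001, -2.895]
force: [-2.2, 1.4, -9.2]
gripper_width: 24.1
gripper_force: 45.0
```

move_arm --pt "0 0 -0.005 0" --pt "0 0 -0.01 0" --pt "0 0 -0.014 0" --pt "0 0 -0.017 0" --pt "0 0 -0.017 0"

```text
t: 9.48
tcp_pos: [593.1, -17.9, 215.5]
tool_rot: [3.141, -0.0, -2.895]
force: [-3.6, 1.0, -10.0]
gripper_width: 23.6
gripper_force: 45.0
```

move_arm --pt "0 0 -0.002 0" --pt "0 0 -0.004 0" --pt "0 0 -0.004 0"

```text
t: 9.85
tcp_pos: [593.1, -17.9, 217.8]
tool_rot: [3.141, -0.002, -2.895]
force: [-2.3, 0.8, -15.4]
gripper_width: 23.7
gripper_force: 45.0
```

move_arm --pt "0 0 -0.0015 0" --pt "0 0 -0.0015 0" --pt "0 0 -0.0015 0" --pt "0 0 -0.0015 0"

```text
t: 10.35
tcp_pos: [592.9, -17.9, 217.9]
tool_rot: [3.14, -0.003, -2.895]
force: [-0.6, 1.5, -26.1]
gripper_width: 23.4
gripper_force: 45.0
```

```bash
python3 - <<'E'
from h import *
from workcell import camera,monitor
s=monitor.observe();print(s['t'],s['tcp_pos'],s['force'],s['gripper_width'],proj('side',[592.3,-18.1,36]),proj('side',[592.3,-18.1,233]))
cv2.imwrite('pics/c4.png',cv2.resize(camera('side')[140:320,240:400],None,fx=3,fy=3,interpolation=cv2.INTER_CUBIC))
E
```

```text
10.35 [592.87330649 -17.887661   217.92703853] [ -0.64594538   1.49288005 -26.1352428 ] 23.351686698622757 [325.70842659 281.25722749] [323.38903009 184.12650098]
```

View pics/c4.png

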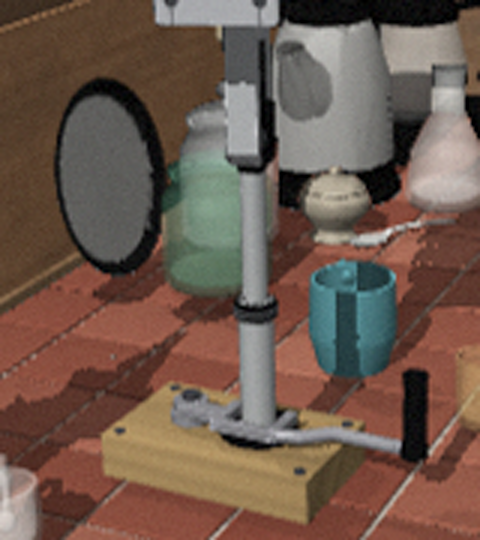

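The mast is fully out, the collar and foot are seated under the shut lever, and the force has risen to a hard stop. I'll ease the pull slightly and hand in.

move_arm --pt "0 0 0.001 0" --pt "0 0 0.001 0" --pt "0 0 0.001 0"

```text
t: 10.78
tcp_pos: [592.8, -17.9, 218.0]
tool_rot: [3.141, -0.003, -2.895]
force: [-2.1, 1.2, -25.8]
gripper_width: 23.7
gripper_force: 45.0
```

```bash
python3 - <<'E'
from workcell import monitor,job
s=monitor.observe();print(s['tcp_pos'],s['force'],s['gripper_width'])
if s['force'][2]<-13 and s['tcp_pos'][2]>217: print(job.close_job())
E
```

```text
[592.84926431 -17.87536863 217.95493053] [ -2.09810635   1.2198461  -25.75693856] 23.734768498927384
the job is handed in; nothing more can be done
None
```

The job is handed in (no verdict shown): the lever is shut over the flange, the button is squeezed in, and the mast is held at the second stop, about 82 mm up under a 26 N pull; the foot looks seated, and the mug and both glasses were not touched.

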